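# Run the next load in the bench steriliser

## Robot

A 6-joint arm with a two-finger parallel gripper is mounted at the origin on the work surface. World frame = base frame: x ahead of the robot, y to its left, z up, the work surface at z = 0. Lengths are in mm, angles in degrees, forces in N, time in s.
With the tool pointing down it reaches from about 350 to 725 mm from the base axis. Payload 4.3 kg.
Tool frame: the origin (TCP) lies at the very end of the fingers, on their centre line; the grasp point (between the pads) lies 19 mm behind it; z points along the fingers, y is the line along which they close (so a half turn about z gives the same grasp; the last joint's range is limited). The gripper opens to 85 mm and grips with 20 to 120 N. Pads are 22 mm wide; open, the fingers measure 114 mm over their backs; the gripper's body (76 mm by 85 mm) begins 54 mm behind the grasp point. The pads swing forward as they close: fully open they stand 13 mm farther back than shut.
Start: joints at [63.81, 21.618, 4.641, 73.018, 0, 83.68], TCP at [195.445, 540.803, 231.329] pointing down, gripper open.
Joint ranges: [-156.06, 156.06], [-48.1, 94.91], [-58.44, 69.94], [-101.28, 121.22], [-78.64, 73.56], [-180, 180]. Speed limits (degrees/s): [147.25, 147.25, 180, 180, 180, 180].

## Interface

Orientations are given as [roll, pitch, yaw] about the fixed x, y, z axes, in that order (R = Rz(yaw) Ry(pitch) Rx(roll)).
In Python, from rig import robot gives the robot as it stands.
- The arm moves only by the tool play_rows, never from a script. Its argument "increments" is text: rows parted by semicolons, each of 4 numbers parted by spaces: the shift along the tool's x, y, z in m, then the turn about the tool's z in degrees. A call has 1 to 8 rows; each row is the pose to reach, as a shift and turn from the pose commanded when the call began, along the tool's axes at that moment; what a row does not reach only later rows make up. A row lasts 1/8 s, in which the tool goes at most 62.5 mm and 10.7 degrees, less where a joint would pass 70% of its speed; a pose out of reach is approached as far as the arm can. A call with a gripper value outside its range is refused whole. "fingers" is the closure, from -1 (fully open) to 1 (shut), set as the call begins (left out, the last holds). The fingers move at their own pace and stop on an object; the grip force is fixed at half the most. Time passes only in rows, so rows that repeat a pose let the fingers close. It gives the time, the measured TCP pose, the force, the opening and the grip force at its end, in the units of the state.
- robot.get_state(): the state, without advancing time (a new reading comes with each control period).
- robot.get_image(name): name is "scene" or "top" or "wrist"; returns a dict with "image" (420x560x3 uint8, blue, green, red), "fov_y" (degrees; the focal length in pixels is half the picture's height over the tangent of half this angle, whatever the lens; pixels are square), "cx", "cy" (the principal point, pixels), "rvec" (rotation vector, rad) and "tvec" (3), from world to camera coordinates, as OpenCV has them. Camera axes: x right, y down, z forward; pixel columns grow to the right and rows downward; lengths in mm; the calibration is good to about 2 mm. A picture is of the moment at which its call begins. There is no depth.
- robot.hand_in(): hands the job in; it is judged then, once.
The state is a dict: "time": time; "joint_positions": joint angles; "joint_velocities": joint speeds; "effort": joint torques, N m; "tcp_pos": TCP position; "ee_rot": TCP orientation; "wrist_force": force on the tool from outside, world axes, zero at the start; "wrist_torque": the same for the moment, N m; "grip_width": finger opening in mm; "gripper_force": force on a finger pad.
Only numpy, scipy, OpenCV 4.12 (cv2) and the standard library are available. Lean on these libraries where they do the work, as an engineer would, in place of code of your own. Each camera call takes 0.05 s, during which the arm holds its last target. There are 200 camera calls.

## Task

Change the load of the bench steriliser: take the finished orange-capped jars out and stand them on the cork board, and stand every blue-capped jar upright on the chamber floor; the amber jar stays on the bench. Then set the lid on the neck without dropping or forcing it, handle crosswise to the red marks, turn it a quarter turn clockwise until it clicks locked with the handle in line with the red marks, and last press the red start lever down until it stays down. Leave the other things on the bench where they are.

Things in the scene. Friction and masses are not known exactly. Their poses are not given: they have to be found in the camera images.
- steriliser: Fixed white round steriliser, 310 mm across; origin at the centre of its underside, z up. Jacket top at 145 mm; a steel neck, outer radius 109 mm, rises to 187 mm. Red marks on the jacket at +x and -x, over the neck's two bayonet lugs; start lever on the -x side. Near +y and -y two black spring-plunger blocks (to 169 mm from the axis, 178 mm high) and two steel stop pins.
- chamber_floor (a point): Centre of the chamber floor, 80 mm above the bench; axes as the steriliser's. The chamber is open at the top, inner radius 98 mm, 107 mm deep to the neck's edge.
- neck_rim (a point): Centre of the neck's top edge (red gasket), 187 mm above the bench, where the lid's underside comes to rest; axes as the steriliser's. With the lid on and turned clockwise seen from above (yaw falling), the lid's lugs slide under the neck's; in the last 8 degrees its ribs snap past the spring plungers (about 0.5 N m) and meet the stop pins: locked.
- lid_handle (a point): Loose steel lid, 0.6 kg, 254 mm across (272 over two ribs at the ends of its y), given at the centre of its black bar handle: x along the bar, z up. Bar 120 mm long, 24 wide, 22 high, with 22 mm clear under it; posts 37 to 55 mm from its middle. It starts level on a 6 mm rubber mat. The skirt's lower edge is 75 mm below this point. Same when turned 180 degrees.
- lid_under (a point): Centre of the lid's flat underside, 45 mm below the handle point, axes as the handle's. The skirt hangs 30 mm lower, with a lug inside at each end of x. With x crosswise (70 to 110 degrees) to the steriliser's x it drops straight over the neck if centred to 3 mm, and this point meets the neck rim point. Locked: x along the steriliser's x. Turned the wrong way it stops 10 degrees short, unlocked.
- start_lever (a joint): Angle of the start lever (rad): 0 up, where a spring holds it; 0.56 at the lower stop. Pressed fully down and let go, it springs back a little and a detent holds it at 0.40 to 0.46; not pressed past the detent (about 0.3) it springs up again. It takes about 9 N on the pad.
- lever_pad (a point): Centre of the top of the lever's red pad, 26 mm (radial) by 40 mm, 200 mm from the steriliser's axis on its -x side, 124 mm above the bench when up (x then points to the axis, z up). It swings down about 29 mm about a pivot 58 mm nearer the axis. The grey panel above and behind it reaches 160 mm from the axis, 123 mm high.
- jar1_mid (a point): Blue-capped empty glass jar waiting on the blue mat: a cylinder 54 mm in diameter and 76 mm tall, 0.16 kg, with a heavy base; the point is its centre, 38 mm above its base, z up. May be absent.
- jar2_mid (a point): Another blue-capped jar, same size. May be absent.
- jar3_mid (a point): Another blue-capped jar, same size. May be absent.
- done1_mid (a point): Orange-capped finished jar, same size, standing in the chamber at the start. May be absent.
- done2_mid (a point): Another orange-capped finished jar, same size. May be absent.
- amber_mid (a point): Amber jar with a black cap, same size, standing on the blue mat: not part of the load, stays on the bench.
- cork_board: Fixed cork board lying on the bench, 100 mm (x) by 190 mm (y), 5 mm thick; origin at the centre of its underside.
- tray_mat: Fixed flat blue mat on the bench, 210 mm (x) by 240 mm (y), 3 mm thick, on which the blue-capped jars and the amber jar start; origin at the centre of its underside.
- beaker_a: Bystander: loose glass beaker, 68 mm wide, 90 mm tall, at the back of the bench; origin at the centre of its base.
- beaker_b: Bystander: loose glass beaker, 60 mm wide, 80 mm tall, at the back of the bench; origin at the centre of its base.
- tongs: Bystander: loose steel crucible tongs, 170 mm long, lying flat near the robot.
Mind the look-alikes: they are no part of the job. What is shaped like the part that bears done1_mid but green or yellow is not meant.

How it is judged (in metres and radians):
On the way, in this order (a step that is already met when the one before it is completed fails the run):
1. the orange-capped jars stand on the cork board and the blue-capped jars in the chamber (horizontal distance between each of jar1_mid, jar2_mid, jar3_mid and chamber_floor below 0.085 m and z of jar1_mid in the frame of chamber_floor between 0.028 and 0.048 m and angle between each of jar1_mid, jar2_mid, jar3_mid, done1_mid, done2_mid's own z axis and vertical below 0.175 rad and z of jar2_mid in the frame of chamber_floor between 0.028 and 0.048 m and z of jar3_mid in the frame of chamber_floor between 0.028 and 0.048 m and x of done1_mid in the frame of cork_board between -0.05 and 0.05 m and y of done1_mid in the frame of cork_board between -0.095 and 0.095 m and z of done1_mid in the frame of cork_board between 0.035 and 0.05 m and x of done2_mid in the frame of cork_board between -0.05 and 0.05 m and y of done2_mid in the frame of cork_board between -0.095 and 0.095 m and z of done2_mid in the frame of cork_board between 0.035 and 0.05 m), for 0.3 s.
2. the lid sits on the rim, its handle still crosswise (horizontal distance between lid_under and neck_rim below 0.007 m and z of lid_under in the frame of neck_rim between -0.005 and 0.005 m and angle between lid_under's own z axis and vertical below 0.05 rad and angle between the x axis of lid_under and the x axis of neck_rim, either way round above 0.8 rad), for 0.1 s.
3. the lid is turned until it clicks locked (horizontal distance between lid_under and neck_rim below 0.007 m and z of lid_under in the frame of neck_rim between -0.005 and 0.005 m and angle between lid_under's own z axis and vertical below 0.05 rad and angle between the x axis of lid_under and the x axis of neck_rim, either way round below 0.06 rad), for 0.2 s.
4. the start lever is pressed down (all of step 3 and value of joint start_lever above 0.36 rad), for 0.2 s.
At the end, for the whole second after the job is handed in: Blue-capped jars upright on the chamber floor, orange-capped jars upright with centres over the cork board (10 degrees); lid seated (5 mm high, 7 mm off-centre, 3 degrees level) and locked, bar within 3.5 degrees of the red marks; lever held beyond 0.36 rad; all at rest (all of step 1 and all of step 4 and linear speed of lid below 0.02 m/s and linear speed of each of jar1, jar2, jar3, done1, done2 below 0.03 m/s); the robot touches nothing.
It fails at once if the amber jar is taken away or tipped (distance of amber_mid from where it was at the start of the episode above 0.08 m or angle between amber_mid's own z axis and vertical above 0.6 rad).
It fails at once if a beaker is pushed aside or tipped (distance of any of beaker_a, beaker_b from where it was at the start of the episode above 0.04 m or angle between any of beaker_a, beaker_b's own z axis and vertical above 0.5 rad).
It fails at once if the tongs are pushed aside (distance of tongs from where it was at the start of the episode above 0.06 m).
It fails at once if the lid is dropped onto the neck (linear speed of lid above 0.45 m/s and horizontal distance between lid_under and neck_rim below 0.03 m and z of lid_under in the frame of neck_rim below 0.03 m).
It fails at once if the lid is forced against the steriliser (contact force between lid and steriliser above 80 N).
Of jar1, jar2, jar3 only 2 to 3 are there at a start; the rules pass over those that are not, and their reading is None.
Of done1, done2 only 1 to 2 are there at a start; the rules pass over those that are not, and their reading is None.
At some moment in a run one of jar1, jar2, jar3 may be knocked a few centimetres aside while the robot is not near it.
It also fails if it takes over 210 s, if anything falls off the work surface, if the arm or the gripper's body presses on something with over 40 N, if the wrist force passes 120 N, or if a joint passes its speed limit or range.

## Working session

There is one attempt and no reset: what is moved stays moved. The work goes in short steps, Python scripts to look and compute and a tool call to move; the robot and the scene stay as the last step left them, time stands still between calls to the robot, and variables do not carry over. Pictures are saved under pics/ and viewed, at most 14 in all, crops included, and the job is handed in when it is done.

Besides the shell and the picture viewer there is one more tool, called after ">>>" by a JSON object that holds its "fn" and its "kwargs", one argument or row to a line. play_rows: Moves the arm, as the interface text tells. Its arguments: {"type":"object","properties":{"increments":{"type":"string"},"fingers":{"type":"number"}},"required":["increments"]}

```bash
ls; mkdir -p pics
cat > h.py <<'E'
import numpy as np, cv2
from rig import robot
from scipy.spatial.transform import Rotation as R
def shot(name,fn):
    d=robot.get_image(name); cv2.imwrite('pics/'+fn+'.png',d['image']); np.savez('pics/'+fn+'.npz',**d); return d
def load(fn): return dict(np.load('pics/'+fn+'.npz'))
def cam(d):
    f=210/np.tan(np.radians(float(d['fov_y']))/2)
    return np.array([[f,0,d['cx']],[0,f,d['cy']],[0,0,1]],float),cv2.Rodrigues(np.array(d['rvec'],float))[0],np.array(d['tvec'],float).ravel()
def ray(d,u,v,z):
    K,Rm,t=cam(d); c=-Rm.T@t; r=Rm.T@np.linalg.inv(K)@[u,v,1]; return c+r*(z-c[2])/r[2]
def proj(d,p):
    K,Rm,t=cam(d); q=K@(Rm@np.array(p,float)+t); return q[:2]/q[2]
def st():
    s=robot.get_state(); print(s['time'],np.round(s['tcp_pos'],1),np.round(s['ee_rot'],1),'w',round(s['grip_width'],1),'F',np.round(s['wrist_force'],1),'g',np.round(s['gripper_force'],1),'j',np.round(s['joint_positions'],0)); return s
def rows(p,yaw=None):
    "tool-frame shift to world TCP p"
    s=robot.get_state(); M=R.from_euler('xyz',s['ee_rot'],degrees=True); print('shift m',np.round(M.inv().apply(np.array(p)-s['tcp_pos'])/1000,4),'rot',np.round(s['ee_rot'],2))
E
python3 - <<'E'
from h import *
st()
for n in('scene','top','wrist'):
    d=shot(n,n+'0'); K,Rm,t=cam(d); print(n,d['fov_y'],d['cx'],d['cy'],-Rm.T@t)
E
```

```text
pics
0.0 [195.1 540.2 230.3] [-179.9   -0.   160.1] w 85.5 F [-0.9  0.7 -0.3] g 0.0 j [64. 22.  5. 73. -0. 84.]
scene 54.886167163466745 283.4210324808356 213.6288914981826 [1207.13318292   82.21218072 1239.101047  ]
top 45.664175217446534 280.92877424216897 215.98961742587946 [ 373.71479285   46.44639804 1453.60399147]
wrist 64.62116115165948 276.12591079059035 209.06438732753622 [126.01466877 564.44503264 373.82688594]
```

View pics/top0.png

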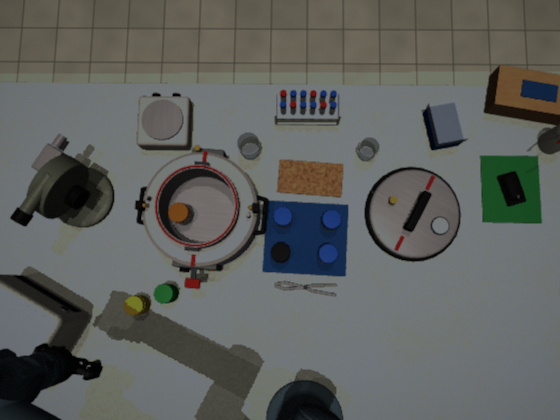

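View pics/scene0.png

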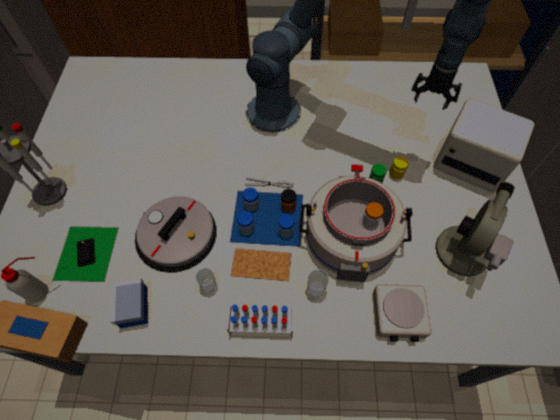

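The top view shows one orange jar in the chamber (178,212), three blue caps at (283,216), (331,219) and (328,254), the amber jar at (280,252), the lid at (412,212), the cork board at (310,178) and the lever at (193,283). Green and yellow look-alikes are at (165,293) and (136,305).

```bash
cat > seg.py <<'E'
from h import *
def blobs(d,lo,hi,z,box=None,amin=15):
    hsv=cv2.cvtColor(d['image'],cv2.COLOR_BGR2HSV); m=cv2.inRange(hsv,np.array(lo),np.array(hi))
    if box: mm=np.zeros_like(m); x0,y0,x1,y1=box; mm[y0:y1,x0:x1]=m[y0:y1,x0:x1]; m=mm
    n,l,s,c=cv2.connectedComponentsWithStats(m)
    return [(s[i][4],np.round(c[i],1),s[i][:4].tolist(),np.round(ray(d,*c[i],z)[:2],1)) for i in range(1,n) if s[i][4]>=amin]
E
python3 - <<'E'
from seg import *
d=load('top0')
for nm,lo,hi,z,b in [('orange',(8,150,90),(18,255,255),156,(140,150,265,270)),('blue',(105,160,110),(125,255,255),79,(262,200,350,276)),('mat',(95,100,40),(125,255,255),3,(262,195,350,278)),('cork',(8,60,90),(22,255,255),5,(270,155,350,200)),('red145',(0,150,90),(6,255,255),145,(130,140,270,270)),('lever',(0,150,90),(6,255,255),124,(170,270,215,300)),('lidred',(0,150,90),(6,255,255),65,(360,160,465,265)),('black',(0,0,0),(180,255,45),79,(262,195,350,278)),('handle',(0,0,0),(180,255,45),86,(395,180,440,240))]:
    print(nm); [print('  ',x) for x in blobs(d,lo,hi,z,b)]
im=d['image']
a=cv2.resize(im[135:300,125:275],None,fx=3.6,fy=3.6,interpolation=cv2.INTER_CUBIC); cv2.imwrite('pics/c1.png',a)
E
```

```text
orange
   (np.int32(286), array([177.6, 212. ]), [169, 203, 19, 19], array([557.3, 341.7]))
blue
   (np.int32(222), array([282.3, 215.7]), [274, 208, 17, 17], array([561.5,  66.6]))
   (np.int32(225), array([331.3, 218.8]), [323, 211, 17, 17], array([554.8, -69.6]))
   (np.int32(233), array([327.8, 253.1]), [320, 245, 17, 17], array([459.4, -60.1]))
mat
   (np.int32(5359), array([307.2, 237.5]), [263, 201, 85, 75], array([508.8,  -5.9]))
cork
   (np.int32(2073), array([310. , 177.9]), [277, 160, 66, 37], array([685.8, -12.5]))
red145
   (np.int32(27), array([204.4, 155.9]), [203, 151, 4, 11], array([712.5, 278.4]))
   (np.int32(40), array([171.7, 175.9]), [160, 167, 28, 22], array([656.5, 364.3]))
   (np.int32(63), array([215.3, 174.2]), [189, 166, 46, 29], array([662.5, 247. ]))
   (np.int32(15), array([235.7, 201. ]), [235, 196, 2, 12], array([590.4, 190.4]))
   (np.int32(120), array([196.3, 233.1]), [157, 209, 80, 37], array([503. , 292.1]))
   (np.int32(33), array([192.6, 260. ]), [191, 255, 4, 11], array([432.1, 299.1]))
lever
   (np.int32(118), array([191.6, 283. ]), [185, 278, 14, 10], array([372.3, 303.4]))
lidred
   (np.int32(45), array([429.8, 182.6]), [426, 176, 9, 14], array([ 663.5, -348.1]))
   (np.int32(43), array([399. , 242.6]), [395, 236, 9, 14], array([ 492.3, -258.8]))
black
   (np.int32(198), array([264.6, 214.2]), [262, 197, 7, 37], array([565. , 115.8]))
   (np.int32(44), array([325.5, 226.3]), [321, 217, 14, 14], array([533.5, -53.5]))
   (np.int32(26), array([283.8, 225.7]), [277, 223, 14, 5], array([533.7,  62. ]))
   (np.int32(331), array([280.2, 252.1]), [271, 242, 19, 21], array([460.3,  70.9]))
handle
   (np.int32(448), array([416.8, 210.8]), [403, 191, 28, 41], array([ 579.3, -304.7]))
```

View pics/c1.png

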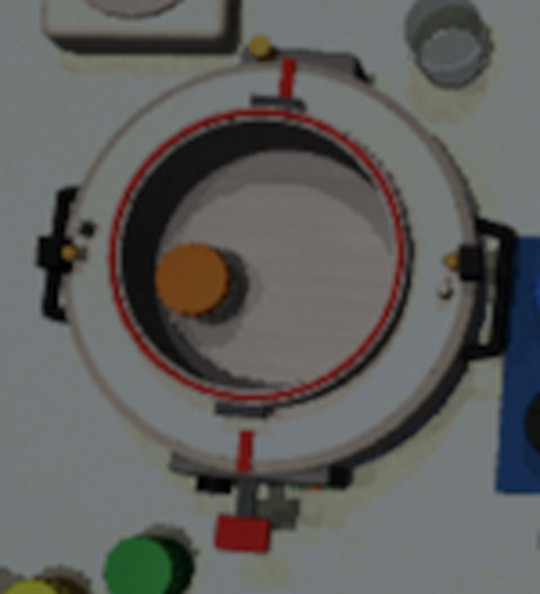

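View pics/wrist0.png

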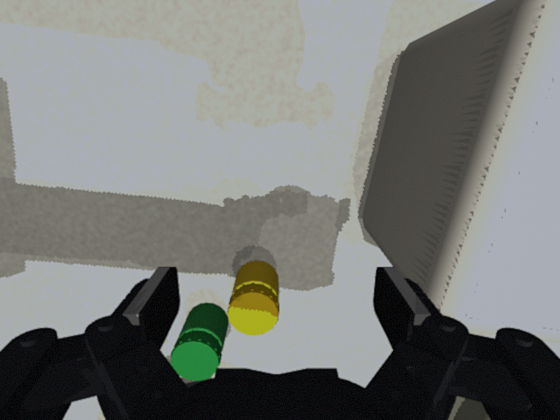

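The crop confirms the steriliser axis at about (572, 289) mm, yaw about -4°, with a single orange jar near its +y wall. The wrist view shows only the green and yellow look-alikes. Next I move above the chamber.

>>> {"fn": "play_rows", "kwargs": {
  "increments": "0 0 -0.06 -10; -0.02 0 -0.12 -20; -0.408 -0.062 -0.13 -84; -0.408 -0.062 -0.13 -84; -0.408 -0.062 -0.13 -84; -0.408 -0.062 -0.13 -84; -0.408 -0.062 -0.13 -84; -0.408 -0.062 -0.13 -84",
  "fingers": -1
}}

```text
time: 1.15
tcp_pos: [528.0, 360.3, 360.2]
ee_rot: [180.0, 0.0, -118.1]
wrist_force: [0.7, 1.4, 0.9]
grip_width: 85.6
gripper_force: 0.0
```

Run:
```python
from h import *
st(); rows([557,342,360])
```

```text
1.15 [528.  360.3 360.2] [ 180.     0.  -118.1] w 85.6 F [0.7 1.4 0.9] g 0.0 j [ 29.  33.  41.  99.   0. -33.]
shift m [ 0.0024 -0.0342  0.0002] rot [ 179.98    0.   -118.09]
```

>>> {"fn": "play_rows", "kwargs": {
  "increments": "0.002 -0.034 0 -10; 0.002 -0.034 0 -20; 0.002 -0.034 0 -30; 0.002 -0.034 0 -40; 0.002 -0.034 0 -44; 0.002 -0.034 0 -44"
}}

```text
time: 1.9
tcp_pos: [555.5, 343.4, 359.9]
ee_rot: [180.0, -0.0, -74.5]
wrist_force: [0.2, -0.3, 0.4]
grip_width: 85.3
gripper_force: 0.0
```

Run:
```python
from seg import *
st(); d=shot('wrist','w1')
K,Rm,t=cam(d); print(-Rm.T@t, Rm[2])
print(blobs(d,(8,150,60),(18,255,255),156))
s=robot.get_state(); print('proj tcp',proj(d,s['tcp_pos']))
```

```text
1.9 [555.5 343.4 359.9] [180.   -0.  -74.5] w 85.3 F [ 0.2 -0.3  0.4] g 0.0 j [ 26.  35.  46. 101.   0. -79.]
[575.45743776 271.19151579 503.28438788] [-0.07841955  0.27835526 -0.9572715 ]
[(np.int32(1684), array([273.5, 176.9]), [250, 153, 49, 51], array([559.3, 338.5]))]
proj tcp [275.56089976 272.32523394]
```

View pics/w1.png

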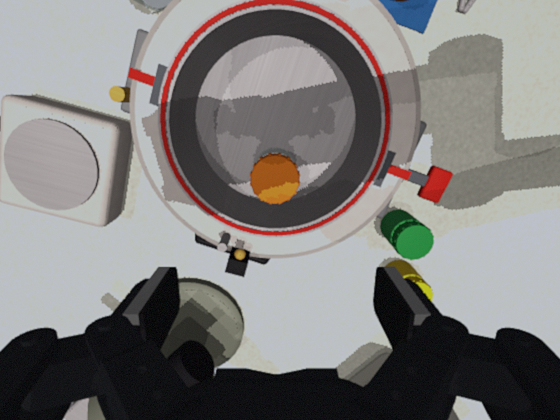

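The wrist view shows the chamber with one orange cap at (274,177). The gasket ring, the two red marks (143,76) and (405,175), and the lever pad (435,184) are all clear.

```bash
cat > ring.py <<'E'
from seg import *
from scipy.optimize import least_squares
def ring(d,z=187,guess=(572,289),lo=90,hi=112):
    hsv=cv2.cvtColor(d['image'],cv2.COLOR_BGR2HSV); m=cv2.inRange(hsv,(0,150,60),(6,255,255))|cv2.inRange(hsv,(174,150,60),(180,255,255))
    vs,us=np.nonzero(m); P=np.array([ray(d,u,v,z)[:2] for u,v in zip(us,vs)])
    r=np.hypot(*(P-guess).T); P=P[(r>lo)&(r<hi)]
    f=least_squares(lambda q:np.hypot(P[:,0]-q[0],P[:,1]-q[1])-q[2],[*guess,103],loss='soft_l1'); return f.x,len(P),np.std(f.fun)
E
python3 - <<'E'
from ring import *
for n in('w1','top0'):
    d=load(n); print(n,ring(d)); print([x for x in blobs(d,(0,150,90),(6,255,255),145)+blobs(d,(0,150,90),(6,255,255),124) if x[0]<1500 and 270<np.hypot(*(x[3]-[572,289]))*2<430])
E
```

```text
w1 (array([571.59559312, 288.16819405, 103.72253217]), 3103, np.float64(1.129067982469422))
[(np.int32(240), array([140.8,  76.4]), [128, 68, 27, 18], array([714.5, 277.4])), (np.int32(188), array([398.8, 172. ]), [387, 165, 24, 15], array([428.4, 299. ])), (np.int32(683), array([435.7, 184.2]), [420, 166, 33, 37], array([384.2, 300.7])), (np.int32(240), array([140.8,  76.4]), [128, 68, 27, 18], array([722.6, 277.8])), (np.int32(188), array([398.8, 172. ]), [387, 165, 24, 15], array([419.8, 300.6])), (np.int32(683), array([435.7, 184.2]), [420, 166, 33, 37], array([373. , 302.5]))]
top0 (array([571.73974951, 288.423839  , 103.45683341]), 279, np.float64(0.8269895963855014))
[(np.int32(27), array([204.4, 155.9]), [203, 151, 4, 11], array([712.5, 278.4])), (np.int32(33), array([192.6, 260. ]), [191, 255, 4, 11], array([432.1, 299.1])), (np.int32(118), array([191.6, 283. ]), [185, 278, 14, 10], array([372.4, 299.4])), (np.int32(27), array([204.4, 155.9]), [203, 151, 4, 11], array([717.9, 282.1])), (np.int32(33), array([192.6, 260. ]), [191, 255, 4, 11], array([433. , 303.1])), (np.int32(118), array([191.6, 283. ]), [185, 278, 14, 10], array([372.3, 303.4]))]
```

>>> {"fn": "play_rows", "kwargs": {
  "increments": "0.003 -0.001 0.06 0; 0.003 -0.001 0.12 0; 0.003 -0.001 0.16 0; 0.003 -0.001 0.19 0; 0.003 -0.001 0.215 0; 0.003 -0.001 0.23 0; 0.003 -0.001 0.24 0; 0.003 -0.001 0.24 0"
}}

```text
time: 2.95
tcp_pos: [557.2, 340.7, 120.1]
ee_rot: [180.0, -0.0, -74.5]
wrist_force: [-0.2, -0.5, 0.7]
grip_width: 85.8
gripper_force: 0.0
```

>>> {"fn": "play_rows", "kwargs": {
  "increments": "0 0 0 0; 0 0 0 0; 0 0 0 0; 0 0 0 0; 0 0 0 0; 0 0 0 0; 0 0 0 0; 0 0 0 0",
  "fingers": 1
}}

```text
time: 3.95
tcp_pos: [558.2, 341.2, 121.7]
ee_rot: [-179.9, 0.0, -74.5]
wrist_force: [-0.3, 0.4, 5.9]
grip_width: 52.3
gripper_force: 63.4
```

>>> {"fn": "play_rows", "kwargs": {
  "increments": "0 0 -0.03 0; 0 0 -0.07 0; 0 0 -0.12 0; 0.02 0 -0.15 0; 0.06 -0.004 -0.15 0; 0.11 -0.008 -0.15 0; 0.16 -0.011 -0.15 0; 0.21 -0.015 -0.15 0"
}}

```text
time: 4.95
tcp_pos: [628.1, 141.0, 269.7]
ee_rot: [179.9, 0.0, -74.4]
wrist_force: [-0.0, 0.8, -0.9]
grip_width: 52.5
gripper_force: 63.3
```

>>> {"fn": "play_rows", "kwargs": {
  "increments": "0.04 -0.003 0 5; 0.08 -0.006 0 10; 0.12 -0.009 0 15; 0.15 -0.011 0 15.5; 0.164 -0.012 0 15.5; 0.164 -0.012 0.05 15.5; 0.164 -0.012 0.1 15.5; 0.164 -0.012 0.15 15.5"
}}

```text
time: 5.95
tcp_pos: [683.2, -11.3, 118.8]
ee_rot: [180.0, 0.0, -89.9]
wrist_force: [1.0, -0.1, -1.0]
grip_width: 52.8
gripper_force: 63.4
```

Run:
```python
from h import *
st(); rows([684,-12,46])
```

```text
5.95 [683.2 -11.3 118.8] [180.    0.  -89.9] w 52.8 F [ 1.  -0.1 -1. ] g 63.4 j [ -6.  37.  13.  66.   0. -96.]
shift m [ 0.0007 -0.0008  0.0728] rot [ 1.800e+02  4.000e-02 -8.989e+01]
```

>>> {"fn": "play_rows", "kwargs": {
  "increments": "0 0 0.03 0; 0 0 0.05 0; 0 0 0.062 0; 0 0 0.068 0; 0 0 0.072 0; 0 0 0.073 0; 0 0 0.073 0"
}}

```text
time: 6.82
tcp_pos: [684.1, -12.3, 48.0]
ee_rot: [-179.9, -0.0, -90.0]
wrist_force: [0.7, -0.3, -1.2]
grip_width: 52.6
gripper_force: 63.4
```

>>> {"fn": "play_rows", "kwargs": {
  "increments": "0 0 0 0; 0 0 0 0; 0 0 0 0; 0 0 0 0; 0 0 0 0; 0 0 0 0",
  "fingers": -1
}}

```text
time: 7.58
tcp_pos: [683.6, -12.3, 47.3]
ee_rot: [-180.0, 0.0, -90.0]
wrist_force: [0.0, 0.5, -0.1]
grip_width: 85.4
gripper_force: 0.0
```

>>> {"fn": "play_rows", "kwargs": {
  "increments": "0 0 -0.03 0; 0 0 -0.07 0; 0 0 -0.12 0; 0 0 -0.15 0; 0.0 0.05 -0.15 0; 0 0.1 -0.15 0; 0 0.12 -0.15 0; 0 0.12 -0.15 0"
}}

```text
time: 8.57
tcp_pos: [562.3, -12.3, 197.7]
ee_rot: [180.0, 0.0, -90.0]
wrist_force: [-0.2, -0.2, 0.7]
grip_width: 85.3
gripper_force: 0.0
```

Run:
```python
from seg import *
st(); d=shot('top','t2')
print(blobs(d,(8,170,110),(18,255,255),81,(140,130,350,270))); print(blobs(d,(105,160,110),(125,255,255),79,(240,140,350,290)))
d=shot('wrist','w2')
print(blobs(d,(105,160,60),(125,255,255),79,amin=150))
```

```text
8.575 [562.3 -12.3 197.7] [180.   0. -90.] w 85.3 F [-0.2 -0.2  0.7] g 0.0 j [ -8.  21.  -2.  68.   0. -98.]
[]
[(np.int32(234), array([282.3, 215.6]), [274, 207, 17, 18], array([561.8,  66.5]))]
[(np.int32(39720), array([326.4, 174.6]), [231, 68, 219, 246], array([523.7, -37. ])), (np.int32(1219), array([273.6, 339.9]), [170, 327, 208, 46], array([566.2, 119.9]))]
```

View pics/w2.png

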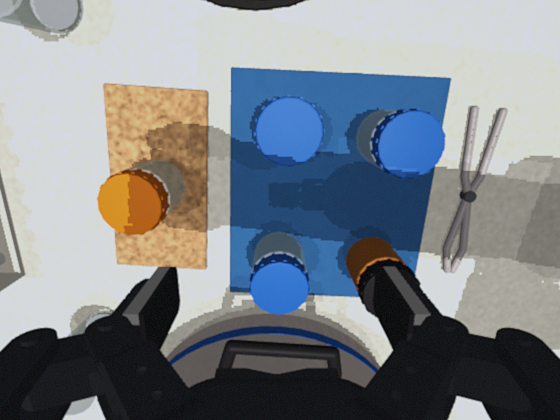

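The orange jar stands on the cork board (130,202). The blue caps are at (290,130), (412,142) and (279,288), and the amber jar is at (378,275).

Run:
```python
from seg import *
d=load('w2')
for p in [(290,130),(412,142),(279,288)]: print(ray(d,*p,79))
```

```text
[553.27730103 -71.6463345   79.        ]
[458.3639684  -62.66345342  79.        ]
[561.25386785  65.17039048  79.        ]
```

Run:
```python
from h import *
a=load('w2');b=load('top0')
for z in(70,90,110,130): print(z,ray(a,300,343,z)[:2],ray(b,268.5,216,z)[:2])
```

```text
70 [540.55670447 130.49869617] [561.43191954 105.33816109]
90 [542.26849809 114.4343288 ] [558.71846789 104.48688047]
110 [543.98029172  98.36996142] [556.00501624 103.63559986]
130 [545.69208535  82.30559405] [553.29156459 102.78431924]
```

>>> {"fn": "play_rows", "kwargs": {
  "increments": "-0.05 0.001 0 0; -0.0785 0.001 0.03 0; -0.0785 0.001 0.08 0; -0.0785 0.001 0.12 0; -0.0785 0.001 0.14 0; -0.0785 0.001 0.148 0; -0.0785 0.001 0.148 0"
}}

```text
time: 9.55
tcp_pos: [563.3, 66.2, 49.2]
ee_rot: [-180.0, 0.0, -90.0]
wrist_force: [0.6, 0.2, 0.2]
grip_width: 85.2
gripper_force: 0.0
```

>>> {"fn": "play_rows", "kwargs": {
  "increments": "0 0 0 0; 0 0 0 0; 0 0 0 0; 0 0 0 0; 0 0 0 0; 0 0 0 0; 0 0 0 0",
  "fingers": 1
}}

```text
time: 10.42
tcp_pos: [563.9, 66.1, 50.9]
ee_rot: [-179.8, 0.0, -90.0]
wrist_force: [-0.6, 0.8, 7.1]
grip_width: 52.6
gripper_force: 63.6
```

>>> {"fn": "play_rows", "kwargs": {
  "increments": "0 0 -0.04 0; 0 0 -0.1 0; 0 0 -0.16 0; 0 0 -0.2 0; -0.04 -0.001 -0.21 0; -0.09 -0.003 -0.21 0; -0.14 -0.004 -0.21 0; -0.19 -0.006 -0.21 0"
}}

```text
time: 11.42
tcp_pos: [567.9, 257.5, 259.0]
ee_rot: [180.0, -0.0, -90.0]
wrist_force: [0.3, 0.1, -2.7]
grip_width: 52.2
gripper_force: 63.7
```

>>> {"fn": "play_rows", "kwargs": {
  "increments": "-0.05 -0.002 0 0; -0.082 -0.002 0 0; -0.082 -0.002 0.04 0; -0.082 -0.002 0.08 0; -0.082 -0.002 0.11 0; -0.082 -0.002 0.124 0; -0.082 -0.002 0.131 0; -0.082 -0.002 0.131 0"
}}

```text
time: 12.42
tcp_pos: [570.9, 338.4, 129.4]
ee_rot: [-179.9, 0.0, -90.0]
wrist_force: [0.3, -0.1, -2.0]
grip_width: 52.4
gripper_force: 64.1
```

Run:
```python
from seg import *
st()
d=shot('top','t3'); print(blobs(d,(105,160,110),(125,255,255),79,(240,140,350,290)))
```

```text
12.425 [570.9 338.4 129.4] [-179.9    0.   -90. ] w 52.4 F [ 0.3 -0.1 -2. ] g 64.1 j [ 25.  34.  10.  65.   0. -65.]
[(np.int32(251), array([331.4, 218.6]), [323, 210, 18, 18], array([555.3, -69.9])), (np.int32(258), array([327.9, 253.2]), [319, 245, 19, 18], array([459.2, -60.5]))]
```

>>> {"fn": "play_rows", "kwargs": {
  "increments": "0 0 0.001 0; 0 0 0.001 0; 0 0 0.001 0; 0 0 0.001 0; 0 0 0.001 0; 0 0 0.001 0",
  "fingers": -1
}}

```text
time: 13.22
tcp_pos: [570.3, 338.2, 127.3]
ee_rot: [-180.0, 0.0, -90.0]
wrist_force: [-0.0, -0.1, 0.3]
grip_width: 85.3
gripper_force: 0.0
```

>>> {"fn": "play_rows", "kwargs": {
  "increments": "0 0 -0.04 0; 0 0 -0.1 0; 0.02 0 -0.13 0; 0.07 0.003 -0.13 0; 0.13 0.006 -0.13 0; 0.19 0.009 -0.13 0; 0.25 0.011 -0.13 0; 0.31 0.013 -0.13 0"
}}

```text
time: 14.22
tcp_pos: [557.3, 26.3, 257.5]
ee_rot: [-180.0, -0.0, -89.9]
wrist_force: [1.0, -0.1, 0.4]
grip_width: 85.7
gripper_force: 0.0
```

>>> {"fn": "play_rows", "kwargs": {
  "increments": "0.05 0.002 0 0; 0.0985 0.0025 0.04 0; 0.0985 0.0025 0.1 0; 0.0985 0.0025 0.15 0; 0.0985 0.0025 0.185 0; 0.0985 0.0025 0.202 0; 0.0985 0.0025 0.208 0; 0.0985 0.0025 0.208 0"
}}

```text
time: 15.22
tcp_pos: [555.4, -70.4, 49.6]
ee_rot: [-180.0, 0.0, -89.9]
wrist_force: [-0.8, -0.1, -0.1]
grip_width: 85.5
gripper_force: 0.0
```

Run:
```python
from seg import *
st()
d=shot('top','t4'); print(blobs(d,(105,160,110),(125,255,255),156,(130,140,260,290)))
```

```text
15.225 [555.4 -70.4  49.6] [-180.     0.   -89.9] w 85.5 F [-0.8 -0.1 -0.1] g 0.0 j [ -14.   27.  -16.   47.    0. -104.]
[(np.int32(264), array([178.9, 206.6]), [170, 198, 19, 18], array([571.5, 338.8]))]
```

>>> {"fn": "play_rows", "kwargs": {
  "increments": "0 0 0 0; 0 0 0 0; 0 0 0 0; 0 0 0 0; 0 0 0 0; 0 0 0 0; 0 0 0 0",
  "fingers": 1
}}

```text
time: 16.15
tcp_pos: [555.8, -70.6, 50.5]
ee_rot: [-179.9, -0.0, -90.0]
wrist_force: [-2.1, 0.9, 6.2]
grip_width: 52.4
gripper_force: 62.3
```

>>> {"fn": "play_rows", "kwargs": {
  "increments": "0 0 -0.04 0; 0 0 -0.1 0; 0 0 -0.16 10; 0 0 -0.21 20; -0.04 -0.007 -0.21 30; -0.09 -0.016 -0.21 40; -0.14 -0.025 -0.21 50; -0.19 -0.034 -0.21 60"
}}

```text
time: 17.15
tcp_pos: [588.9, 121.1, 259.1]
ee_rot: [180.0, -0.0, -150.3]
wrist_force: [0.5, 0.5, -1.5]
grip_width: 52.2
gripper_force: 63.5
```

Run:
```python
from h import *
st();rows([614.9,263.3,260])
```

```text
17.15 [588.9 121.1 259.1] [ 180.    -0.  -150.3] w 52.2 F [ 0.5  0.5 -1.5] g 63.5 j [  6.  25.  13.  79.  -0. -24.]
shift m [-0.093   0.1106 -0.001 ] rot [ 1.7999e+02 -2.0000e-02 -1.5030e+02]
```

>>> {"fn": "play_rows", "kwargs": {
  "increments": "-0.03 0.036 0 10; -0.06 0.072 0 20; -0.085 0.1 0 30; -0.093 0.1106 0 40; -0.093 0.1106 0 50; -0.093 0.1106 0.04 60; -0.093 0.1106 0.08 60; -0.093 0.1106 0.11 60"
}}

```text
time: 18.15
tcp_pos: [612.9, 261.7, 146.8]
ee_rot: [-179.9, -0.1, 150.1]
wrist_force: [0.6, -0.7, -1.3]
grip_width: 52.4
gripper_force: 63.6
```

>>> {"fn": "play_rows", "kwargs": {
  "increments": "0 0 0.012 0; 0 0 0.018 0; 0 0 0.021 0; 0 0 0.021 0; 0 0 0.021 0"
}}

```text
time: 18.77
tcp_pos: [614.8, 262.2, 129.4]
ee_rot: [179.9, 0.1, 150.0]
wrist_force: [-0.1, -0.5, -2.5]
grip_width: 52.7
gripper_force: 63.6
```

>>> {"fn": "play_rows", "kwargs": {
  "increments": "0 0 0.0015 0; 0 0 0.0015 0; 0 0 0.0015 0; 0 0 0.0015 0; 0 0 0.0015 0; 0 0 0.0015 0",
  "fingers": -1
}}

```text
time: 19.52
tcp_pos: [614.1, 262.0, 126.8]
ee_rot: [180.0, -0.0, 150.0]
wrist_force: [-0.3, 0.7, -1.1]
grip_width: 85.2
gripper_force: 0.0
```

>>> {"fn": "play_rows", "kwargs": {
  "increments": "0 0 -0.04 0; 0 0 -0.1 0; 0 -0.02 -0.13 -10; -0.005 -0.07 -0.13 -20; -0.01 -0.13 -0.13 -30; -0.014 -0.19 -0.13 -40; -0.018 -0.25 -0.13 -50; -0.023 -0.31 -0.13 -60"
}}

```text
time: 20.52
tcp_pos: [480.2, -16.1, 257.1]
ee_rot: [-180.0, 0.0, -150.3]
wrist_force: [1.2, -0.3, 0.2]
grip_width: 85.6
gripper_force: 0.0
```

Run:
```python
from seg import *
st()
d=shot('top','t5'); print(blobs(d,(105,160,110),(125,255,255),156,(130,140,260,290)),blobs(d,(105,160,110),(125,255,255),79,(240,140,350,290)))
d=shot('wrist','w5'); x=blobs(d,(105,160,140),(125,255,255),79,amin=150); print(x)
rows([459.2,-60.5,50])
```

```text
20.525 [480.2 -16.1 257.1] [-180.     0.  -150.3] w 85.6 F [ 1.2 -0.3  0.2] g 0.0 j [ -9.  10.  -7.  73.  -0. -39.]
[(np.int32(247), array([208.9, 190.2]), [200, 182, 18, 18], array([616.6, 261.1])), (np.int32(247), array([179. , 206.7]), [171, 198, 17, 18], array([571.3, 338.7]))] []
[(np.int32(8085), array([225.9, 151. ]), [158, 73, 136, 167], array([470.7, -82.6])), (np.int32(6543), array([323.7, 239.8]), [257, 153, 150, 153], array([501.8,  47.6]))]
shift m [ 0.0376 -0.027   0.2073] rot [-1.7994e+02 -8.0000e-02 -1.5090e+02]
```

View pics/w5.png

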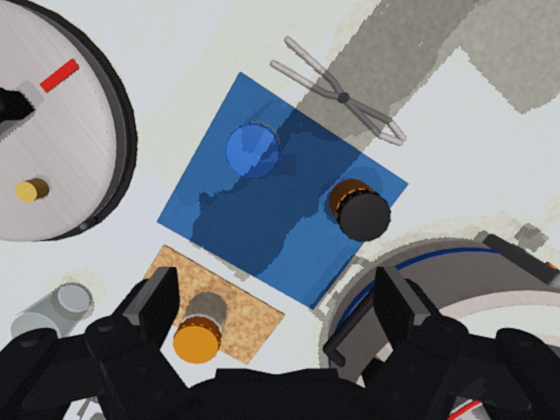

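The remaining blue jar is at (252,151) in the wrist view. I check whether it has moved.

Run:
```python
from h import *
d=load('w5'); print(ray(d,253,151,79),proj(d,[459.2,-60.5,79]))
```

```text
[457.82890882 -59.95386106  79.        ] [251.82017867 151.96392853]
```

Unmoved.

>>> {"fn": "play_rows", "kwargs": {
  "increments": "0.0376 -0.027 0.04 0; 0.0376 -0.027 0.1 0; 0.0376 -0.027 0.15 0; 0.0376 -0.027 0.185 0; 0.0376 -0.027 0.2 0; 0.0376 -0.027 0.207 0; 0.0376 -0.027 0.207 0"
}}

```text
time: 21.5
tcp_pos: [462.0, -56.2, 49.9]
ee_rot: [180.0, 0.0, -150.6]
wrist_force: [-0.4, -0.1, -0.3]
grip_width: 85.6
gripper_force: 0.0
```

>>> {"fn": "play_rows", "kwargs": {
  "increments": "0 0 0 0; 0 0 0 0; 0 0 0 0; 0 0 0 0; 0 0 0 0; 0 0 0 0; 0 0 0 0",
  "fingers": 1
}}

```text
time: 22.38
tcp_pos: [463.0, -56.9, 51.0]
ee_rot: [-179.9, 0.1, -150.7]
wrist_force: [0.8, -0.5, 6.2]
grip_width: 52.2
gripper_force: 62.7
```

>>> {"fn": "play_rows", "kwargs": {
  "increments": "0 0 -0.04 0; 0 0 -0.1 0; 0 0 -0.16 0; 0 0 -0.21 0; 0 0 -0.21 0"
}}

```text
time: 23.0
tcp_pos: [464.2, -57.1, 263.9]
ee_rot: [-179.7, 0.3, -150.6]
wrist_force: [0.7, -0.3, -2.5]
grip_width: 52.3
gripper_force: 63.5
```

Run:
```python
from h import *
st();rows([528.3,263.3,260])
```

```text
23.0 [464.2 -57.1 263.9] [-179.7    0.3 -150.6] w 52.3 F [ 0.7 -0.3 -2.5] g 63.5 j [-15.   8.  -8.  73.   0. -44.]
shift m [-0.213   0.2479  0.0038] rot [-179.68    0.35 -150.65]
```

>>> {"fn": "play_rows", "kwargs": {
  "increments": "-0.03 0.035 0 0; -0.065 0.076 0 0; -0.1 0.117 0 0; -0.135 0.158 0 0; -0.17 0.2 0 0; -0.2 0.235 0 0; -0.213 0.248 0 0; -0.213 0.248 0 0"
}}

```text
time: 24.0
tcp_pos: [524.8, 264.9, 257.4]
ee_rot: [180.0, -0.2, -150.5]
wrist_force: [-0.0, -1.0, -1.9]
grip_width: 52.3
gripper_force: 63.7
```

>>> {"fn": "play_rows", "kwargs": {
  "increments": "0 0 0.03 0; 0 0 0.07 0; 0 0 0.1 0; 0 0 0.118 0; 0 0 0.127 0; 0 0 0.131 0; 0 0 0.131 0"
}}

```text
time: 24.88
tcp_pos: [526.0, 263.8, 129.2]
ee_rot: [-180.0, 0.0, -150.7]
wrist_force: [-0.6, 0.4, -0.8]
grip_width: 52.8
gripper_force: 63.7
```

Run:
```python
from h import *
st()
```

```text
24.875 [526.  263.8 129.2] [-180.     0.  -150.7] w 52.8 F [-0.6  0.4 -0.8] g 63.7 j [20. 26. -4. 60. -0. -9.]
```

>>> {"fn": "play_rows", "kwargs": {
  "increments": "0 0 0.001 0; 0 0 0.001 0; 0 0 0.001 0; 0 0 0.001 0; 0 0 0.001 0; 0 0 0.001 0",
  "fingers": -0.6
}}

```text
time: 25.62
tcp_pos: [525.8, 264.1, 127.9]
ee_rot: [180.0, -0.0, -150.6]
wrist_force: [-0.5, -0.1, -0.4]
grip_width: 68.1
gripper_force: 0.0
```

>>> {"fn": "play_rows", "kwargs": {
  "increments": "0 0 -0.04 0; 0 0 -0.1 0; 0 0 -0.15 0; 0.024 -0.052 -0.15 10; 0.048 -0.105 -0.15 20; 0.072 -0.16 -0.15 30; 0.096 -0.21 -0.15 40; 0.116 -0.26 -0.15 50",
  "fingers": -1
}}

```text
time: 26.62
tcp_pos: [552.0, -21.3, 278.1]
ee_rot: [180.0, 0.0, 159.0]
wrist_force: [1.6, 1.1, 0.8]
grip_width: 85.4
gripper_force: 0.0
```

Run:
```python
from seg import *
st();rows([578,-304,270])
d=shot('top','t6'); print(blobs(d,(105,160,110),(125,255,255),156,(130,140,260,290)))
```

```text
26.625 [552.  -21.3 278.1] [180.   0. 159.] w 85.4 F [1.6 1.1 0.8] g 0.0 j [-9. 19.  7. 79.  0. 12.]
shift m [-0.1256 -0.2546  0.008 ] rot [1.7999e+02 2.0000e-02 1.5901e+02]
[(np.int32(256), array([208.7, 190.3]), [200, 182, 18, 18], array([616.5, 261.4])), (np.int32(259), array([178.9, 206.7]), [170, 198, 19, 18], array([571.3, 338.9])), (np.int32(266), array([207.7, 225.5]), [199, 217, 18, 18], array([522.3, 260.7]))]
```

All three blue jars stand in the chamber. On to the lid.

>>> {"fn": "play_rows", "kwargs": {
  "increments": "-0.024 -0.05 0 6.5; -0.048 -0.1 0 6.5; -0.072 -0.15 0 6.5; -0.1 -0.2 0 6.5; -0.118 -0.24 0 6.5; -0.1256 -0.2546 0 6.5; -0.1256 -0.2546 0 6.5; -0.1256 -0.2546 0 6.5"
}}

```text
time: 27.68
tcp_pos: [580.0, -301.0, 277.9]
ee_rot: [180.0, -0.0, 152.9]
wrist_force: [0.7, -0.7, 1.0]
grip_width: 85.9
gripper_force: 0.0
```

Run:
```python
from ring import *
st()
d=shot('wrist','w7'); print(blobs(d,(0,150,60),(6,255,255),66,amin=100)); print(blobs(d,(0,0,0),(180,255,50),91.5,(100,0,450,300),amin=1500))
cv2.imwrite('pics/w7c.png',d['image'])
```

```text
27.675 [ 580.  -301.   277.9] [180.   -0.  152.9] w 85.9 F [ 0.7 -0.7  1. ] g 0.0 j [-33.  32.  28.  86.   0.  -6.]
[(np.int32(391), array([271. ,  86.3]), [267, 65, 9, 44], array([ 492.8, -263.3])), (np.int32(236), array([270.8, 256.4]), [267, 241, 8, 32], array([ 658.6, -349.2]))]
[(np.int32(2576), array([270.3, 182. ]), [259, 126, 24, 115], array([ 575. , -306.1]))]
```

View pics/w7.png

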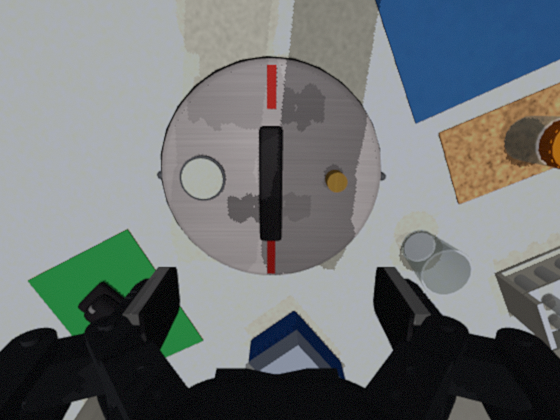

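The lid is seen from above: bar from (270,126) to (270,241), red marks at rows 65 to 109 and 241 to 273. I refine its centre with the disc outline.

```bash
cat > lid.py <<'E'
from ring import *
def lid(d,z=48,guess=(577,-304)):
    g=cv2.cvtColor(d['image'],cv2.COLOR_BGR2GRAY).astype(float); out=[]
    for a in np.radians(np.arange(0,360,3)):
        pts=[(r,proj(d,[guess[0]+r*np.cos(a),guess[1]+r*np.sin(a),z])) for r in np.arange(112,140,.5)]
        v=np.array([cv2.getRectSubPix(g.astype(np.float32),(1,1),(float(p[0]),float(p[1])))[0,0] for _,p in pts])
        dv=v[2:]-v[:-2]; i=np.argmin(dv)
        if dv[i]<-25: out.append([guess[0]+pts[i+1][0]*np.cos(a),guess[1]+pts[i+1][0]*np.sin(a)])
    P=np.array(out); f=least_squares(lambda q:np.hypot(P[:,0]-q[0],P[:,1]-q[1])-q[2],[*guess,127],loss='soft_l1'); return f.x,len(P),np.std(f.fun)
E
python3 - <<'E'
from lid import *
for n in('w7','top0'):
    d=load(n); print(n,lid(d))
d=load('w7')
a,b=ray(d,271,64.5,48),ray(d,270.8,273.5,48); print('marks',a,b,(a+b)/2,np.degrees(np.arctan2(*(b-a)[1::-1])))
a,b=ray(d,270.4,126,92),ray(d,270.4,241,92); print('bar',a,b,(a+b)/2,np.linalg.norm(a-b))
rows([577,-304.5,80])
E
```

```text
w7 (array([ 577.30672281, -307.55738324,  123.9208453 ]), 47, np.float64(0.2943822172738313))Traceback (most recent call last):
  File "<stdin>", line 3, in <module>
  File "lid.py", line 9, in lid
    P=np.array(out); f=least_squares(lambda q:np.hypot(P[:,0]-q[0],P[:,1]-q[1])-q[2],[*guess,127],loss='soft_l1'); return f.x,len(P),np.std(f.fun)
                       ~~~~~~~~~~~~~^^^^^^^^^^^^^^^^^^^^^^^^^^^^^^^^^^^^^^^^^^^^^^^^^^^^^^^^^^^^^^^^^^^^^^^^^^^^^
    return func(*args, **kwargs)
    vector_fun = VectorFunction(
        fun_wrapped,
    ...<6 lines>...
        workers=workers
    )
    self._update_fun()
    ~~~~~~~~~~~~~~~~^^
    self.f = self.fun_wrapped(xp_copy(self.x))
             ~~~~~~~~~~~~~~~~^^^^^^^^^^^^^^^^^
    return np.atleast_1d(self.fun(x))
                         ~~~~~~~~^^^
    return self.f(x, *self.args, **self.kwargs)
           ~~~~~~^^^^^^^^^^^^^^^^^^^^^^^^^^^^^^
  File "lid.py", line 9, in <lambda>
    P=np.array(out); f=least_squares(lambda q:np.hypot(P[:,0]-q[0],P[:,1]-q[1])-q[2],[*guess,127],loss='soft_l1'); return f.x,len(P),np.std(f.fun)
                                                       ~^^^^^
IndexError: too many indices for array: array is 1-dimensional, but 2 were indexed
```

Run:
```python
from lid import *
d=load('w7'); c=-cam(d)[1].T@cam(d)[2]; print('cam',c)
for z in(48,39): print(z,lid(d,z))
a,b=ray(d,271,64.5,48),ray(d,270.8,273.5,48); print('marks',a,b,(a+b)/2,np.degrees(np.arctan2(*(b-a)[1::-1])),np.linalg.norm(a-b))
a,b=ray(d,270.4,126,92),ray(d,270.4,241,92); print('bar',a,b,(a+b)/2,np.linalg.norm(a-b))
rows([577,-304.5,80])
```

```text
cam [ 514.42330258 -268.57694941  421.26231246]
48 (array([ 577.30672281, -307.55738324,  123.9208453 ]), 47, np.float64(0.2943822172738313))
39 (array([ 579.12281282, -308.44714236,  127.23016145]), 51, np.float64(0.3309601288181151))
marks [ 472.85942559 -253.28902868   48.        ] [ 686.57630206 -364.00310037   48.        ] [ 579.71786383 -308.64606452   48.        ] -27.386001839541063 240.6917301392205
bar [ 526.07553408 -280.70806205   92.        ] [ 631.90961464 -335.46546113   92.        ] [ 578.99257436 -308.08676159   92.        ] 119.16050252749729
shift m [ 0.0009 -0.0048  0.1981] rot [ 1.7998e+02 -1.0000e-02  1.5293e+02]
```

Run:
```python
from lid import *
d=load('top0')
print(blobs(d,(0,0,0),(180,255,45),92,(395,180,440,240)))
for b in blobs(d,(0,150,90),(6,255,255),48,(360,160,465,265)): print(b)
d2=shot('top','t8'); print(blobs(d2,(0,150,90),(6,255,255),48,(360,160,465,265)))
d=shot('scene','s8'); print(blobs(d,(0,0,0),(180,255,50),92,(150,200,195,250),amin=60))
print(blobs(d,(0,140,80),(8,255,255),48,(130,190,220,270)))
s=shot('wrist','w8'); print(blobs(s,(0,0,0),(180,255,50),92,(200,100,350,260),amin=1500));st()
```

```text
[(np.int32(448), array([416.8, 210.8]), [403, 191, 28, 41], array([ 578.4, -303.1]))]
(np.int32(45), array([429.8, 182.6]), [426, 176, 9, 14], array([ 667.1, -352.9]))
(np.int32(43), array([399. , 242.6]), [395, 236, 9, 14], array([ 493.8, -262.5]))
[(np.int32(47), array([399.1, 242.7]), [395, 236, 9, 14], array([ 493.6, -262.8]))]
[(np.int32(392), array([171.6, 223.9]), [157, 207, 29, 34], array([ 590.7, -299.3]))]
[(np.int32(28), array([190.6, 205.3]), [187, 201, 9, 10], array([ 492.4, -260.5])), (np.int32(25), array([155.7, 249.8]), [151, 245, 10, 11], array([ 663.4, -349.8]))]
[(np.int32(2564), array([270. , 181.8]), [259, 126, 24, 114], array([ 574.8, -306.1]))]
27.875 [ 580.1 -300.9  278.2] [180.    0.  152.9] w 85.1 F [-0.6  0.1 -0.1] g 0.0 j [-33.  32.  28.  86.   0.  -6.]
```

>>> {"fn": "play_rows", "kwargs": {
  "increments": "-0.003 -0.0065 0.05 0.4; -0.003 -0.0065 0.1 0.4; -0.003 -0.0065 0.14 0.4; -0.003 -0.0065 0.17 0.4; -0.003 -0.0065 0.19 0.4; -0.003 -0.0065 0.205 0.4; -0.003 -0.0065 0.216 0.4; -0.003 -0.0065 0.216 0.4"
}}

```text
time: 28.88
tcp_pos: [579.3, -308.7, 61.4]
ee_rot: [180.0, -0.1, 152.5]
wrist_force: [0.4, 0.3, 0.5]
grip_width: 85.6
gripper_force: 0.0
```

>>> {"fn": "play_rows", "kwargs": {
  "increments": "0 0 0 0; 0 0 0 0; 0 0 0 0; 0 0 0 0; 0 0 0 0; 0 0 0 0; 0 0 0 0; 0 0 0 0",
  "fingers": 1
}}

```text
time: 29.88
tcp_pos: [580.2, -309.2, 62.6]
ee_rot: [180.0, 0.1, 152.5]
wrist_force: [0.3, 1.0, 6.5]
grip_width: 23.1
gripper_force: 60.7
```

Run:
```python
from lid import *
st(); d=shot('wrist','w9')
print(blobs(d,(0,150,60),(6,255,255),48,amin=60))
```

```text
29.875 [ 580.2 -309.2   62.6] [1.800e+02 1.000e-01 1.525e+02] w 23.1 F [0.3 1.  6.5] g 60.7 j [-34.  36.   3.  57.   0.  -6.]
[(np.int32(2179), array([276.1,  48.5]), [265, 0, 23, 100], array([ 492.8, -264.7]))]
```

View pics/w9.png

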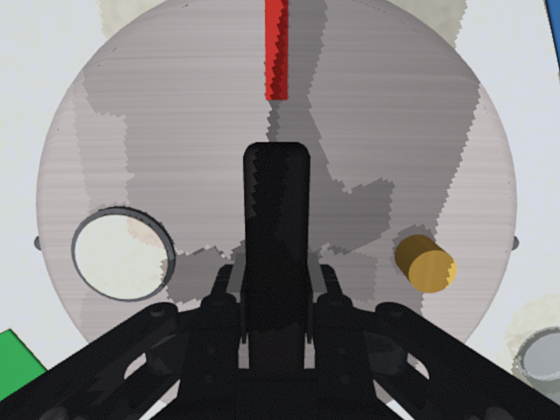

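The bar is gripped: its end is at (277,143), the red mark ends at row 100, and the ribs are at (38,243) and (515,243).

Run:
```python
from lid import *
d=load('w9'); s=robot.get_state(); T=np.array(s['tcp_pos']); M=R.from_euler('xyz',s['ee_rot'],degrees=True)
loc=lambda p: np.round(M.inv().apply(p-T),1)
print('barend',loc(ray(d,277,143,92)),loc(ray(d,277,143,90)))
print('mark in',loc(ray(d,276.5,100,48)))
for z in(20,30,40): print('ribs',z,loc(ray(d,38,243,z)),loc(ray(d,515,243,z)))
o=load('w7'); T7=np.array([580.05,-300.95,278]);M7=R.from_euler('xyz',[180,0,152.9],degrees=True)
print('w7 mark in-out wrt TCP7',[np.round(M7.inv().apply(ray(o,271,v,48)-T7),1) for v in(64.5,108.5,273.5)])
print(lid(d,48,(579.7,-308)),lid(d,39,(579.7,-308)))
```

```text
barend [ 62.1  -0.7 -29.5] [ 61.9  -0.7 -27.5]
mark in [76.9 -0.8 14.5]
ribs 20 [  -4.5 -144.7   42.5] [ -4.4 143.2  42.6]
ribs 30 [  -0.4 -137.    32.5] [ -0.2 135.5  32.6]
ribs 40 [   3.8 -129.3   22.5] [  3.9 127.7  22.6]
w7 mark in-out wrt TCP7 [array([117.1,  -6.4, 230. ]), array([ 73.4,  -6.6, 230. ]), array([-123.6,   -7.4,  230. ])]
(array([ 581.49869712, -311.2654805 ,  121.51116821]), 7, np.float64(7.730538384388883)) (array([ 573.47347972, -306.78007531,  127.55147743]), 8, np.float64(7.7026037197300266))
```

>>> {"fn": "play_rows", "kwargs": {
  "increments": "0 0 -0.015 0; 0 0 -0.05 0; 0 0 -0.095 0; 0 0 -0.14 0; 0 0 -0.185 0; 0 0 -0.22 0; 0 0 -0.24 0; 0 0 -0.24 0"
}}

```text
time: 30.92
tcp_pos: [579.9, -309.6, 303.0]
ee_rot: [-180.0, 0.1, 152.4]
wrist_force: [-0.1, -0.3, -4.6]
grip_width: 23.1
gripper_force: 59.7
```

>>> {"fn": "play_rows", "kwargs": {
  "increments": "0.01 0.018 0 -3; 0.03 0.055 0 -9; 0.05 0.093 0 -16; 0.07 0.13 0 -24; 0.09 0.167 0 -32; 0.11 0.204 0 -40; 0.13 0.241 0 -47; 0.142 0.263 0 -52"
}}

```text
time: 31.92
tcp_pos: [573.8, -8.2, 299.7]
ee_rot: [179.9, -0.2, -155.3]
wrist_force: [-0.2, -0.9, -5.4]
grip_width: 23.5
gripper_force: 59.8
```

Run:
```python
from h import *
st();rows([571.4,289,302])
```

```text
31.925 [573.8  -8.2 299.7] [ 179.9   -0.2 -155.3] w 23.5 F [-0.2 -0.9 -5.4] g 59.8 j [ -7.  22.  15.  83.   0. -32.]
shift m [-0.1222  0.2709 -0.0021] rot [ 179.86   -0.2  -155.27]
```

>>> {"fn": "play_rows", "kwargs": {
  "increments": "-0.008 0.018 0 -4; -0.024 0.053 0 -12; -0.04 0.089 0 -20; -0.056 0.124 0 -28; -0.072 0.16 0 -36; -0.088 0.195 0 -44; -0.104 0.231 0 -52; -0.115 0.255 0 -58"
}}

```text
time: 32.92
tcp_pos: [573.9, 270.8, 300.4]
ee_rot: [179.9, -0.1, -97.3]
wrist_force: [-0.3, -0.2, -5.1]
grip_width: 23.0
gripper_force: 59.9
```

Run:
```python
from h import *
st();rows([571.4,289,302])
```

```text
32.925 [573.9 270.8 300.4] [ 1.799e+02 -1.000e-01 -9.730e+01] w 23.0 F [-0.3 -0.2 -5.1] g 59.9 j [ 20.  30.  27.  88.  -0. -63.]
shift m [-0.0178  0.0048 -0.0016] rot [ 1.7988e+02 -6.0000e-02 -9.7270e+01]
```

>>> {"fn": "play_rows", "kwargs": {
  "increments": "-0.01 0.0025 0 -1.5; -0.018 0.005 0 -3; -0.018 0.005 0 -3; -0.018 0.005 0.02 -3; -0.018 0.005 0.038 -3; -0.018 0.005 0.042 -3; -0.018 0.005 0.042 -3; -0.018 0.005 0.042 -3"
}}

```text
time: 33.92
tcp_pos: [572.4, 287.8, 261.0]
ee_rot: [-179.9, 0.0, -94.6]
wrist_force: [-0.9, -0.4, -5.2]
grip_width: 22.9
gripper_force: 59.8
```

Run:
```python
from lid import *
s=st(); z=s['tcp_pos'][2]-14
d=shot('top','t10')
for b in blobs(d,(0,150,60),(6,255,255),z,(110,120,280,300)): print(b)
w=shot('wrist','w10'); print(blobs(w,(0,150,60),(6,255,255),z,amin=60))
a=cv2.resize(d['image'][130:300,115:275],None,fx=3.4,fy=3.4,interpolation=cv2.INTER_CUBIC); cv2.imwrite('pics/c10.png',a)
```

```text
33.925 [572.4 287.8 261. ] [-179.9    0.   -94.6] w 22.9 F [-0.9 -0.4 -5.2] g 59.8 j [ 21.  30.  22.  82.  -0. -64.]
(np.int32(57), array([232.1, 204.5]), [224, 203, 17, 4], array([564.7, 187.8]))
[(np.int32(2205), array([276. ,  48.4]), [265, 0, 23, 100], array([564.7, 188.5])), (np.int32(151), array([519. , 186.5]), [516, 175, 8, 36], array([452.2, 258.6]))]
```

View pics/c10.png

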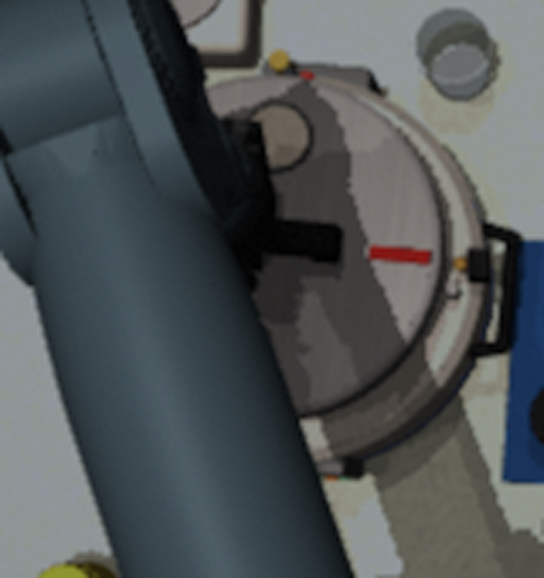

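The crop shows the lid over the neck with its bar crosswise, about 2 mm short in +y. I correct that and lower slowly.

>>> {"fn": "play_rows", "kwargs": {
  "increments": "-0.0018 0.001 0 0; -0.0018 0.001 0.004 0; -0.0018 0.001 0.008 0; -0.0018 0.001 0.012 0; -0.0018 0.001 0.016 0; -0.0018 0.001 0.02 0; -0.0018 0.001 0.023 0; -0.0018 0.001 0.025 0"
}}

```text
time: 35.02
tcp_pos: [571.0, 289.8, 234.7]
ee_rot: [180.0, 0.0, -94.5]
wrist_force: [0.3, 0.6, -5.4]
grip_width: 23.0
gripper_force: 59.9
```

Run:
```python
from h import *
st()
```

```text
35.025 [571.  289.8 234.7] [180.    0.  -94.5] w 23.0 F [ 0.3  0.6 -5.4] g 59.9 j [ 21.  30.  18.  78.   0. -64.]
```

>>> {"fn": "play_rows", "kwargs": {
  "increments": "0 0 0.003 0; 0 0 0.006 0; 0 0 0.009 0; 0 0 0.012 0; 0 0 0.0145 0; 0 0 0.017 0; 0 0 0.0185 0; 0 0 0.019 0"
}}

```text
time: 36.02
tcp_pos: [571.0, 289.8, 215.8]
ee_rot: [180.0, -0.0, -94.5]
wrist_force: [-0.4, -0.3, -4.8]
grip_width: 23.1
gripper_force: 59.9
```

Run:
```python
from h import *
st()
```

```text
36.025 [571.  289.8 215.8] [180.   -0.  -94.5] w 23.1 F [-0.4 -0.3 -4.8] g 59.9 j [ 21.  30.  15.  75.   0. -64.]
```

>>> {"fn": "play_rows", "kwargs": {
  "increments": "0 0 0.001 0; 0 0 0.002 0; 0 0 0.003 0; 0 0 0.0035 0; 0 0 0.0035 0; 0 0 0.0035 0"
}}

```text
time: 36.78
tcp_pos: [571.2, 289.9, 213.3]
ee_rot: [-179.9, 0.0, -94.5]
wrist_force: [-2.2, -1.0, 3.5]
grip_width: 23.3
gripper_force: 61.0
```

Run:
```python
from h import *
st()
```

```text
36.775 [571.2 289.9 213.3] [-179.9    0.   -94.5] w 23.3 F [-2.2 -1.   3.5] g 61.0 j [ 21.  30.  15.  75.   0. -64.]
```

>>> {"fn": "play_rows", "kwargs": {
  "increments": "0 0 0 2; 0 0 0 7; 0 0 0 13; 0 0 0 19; 0 0 0 25; 0 0 0 31; 0 0 0 37; 0 0 0 40"
}}

```text
time: 37.78
tcp_pos: [571.8, 290.2, 213.3]
ee_rot: [-179.9, 0.1, -134.6]
wrist_force: [-0.7, -0.9, 2.8]
grip_width: 22.6
gripper_force: 61.2
```

Run:
```python
from h import *
s=st(); print(s['wrist_torque'])
```

```text
37.775 [571.8 290.2 213.3] [-1.799e+02  1.000e-01 -1.346e+02] w 22.6 F [-0.7 -0.9  2.8] g 61.2 j [ 21.  30.  15.  75.  -0. -24.]
[-0.0622261   0.20945848  0.62948989]
```

>>> {"fn": "play_rows", "kwargs": {
  "increments": "0 0 0 5; 0 0 0 10; 0 0 0 15; 0 0 0 20; 0 0 0 25; 0 0 0 30; 0 0 0 35; 0 0 0 40"
}}

```text
time: 38.78
tcp_pos: [572.0, 290.3, 213.3]
ee_rot: [180.0, 0.2, -174.7]
wrist_force: [-0.3, -1.4, 4.2]
grip_width: 23.2
gripper_force: 61.2
```

>>> {"fn": "play_rows", "kwargs": {
  "increments": "0 0 0 2; 0 0 0 4; 0 0 0 6; 0 0 0 8; 0 0 0 9; 0 0 0 10; 0 0 0 11; 0 0 0 11"
}}

```text
time: 39.78
tcp_pos: [572.1, 289.9, 213.2]
ee_rot: [180.0, 0.2, 174.5]
wrist_force: [1.1, -1.7, 5.5]
grip_width: 22.9
gripper_force: 61.7
```

Run:
```python
from h import *
s=st(); print(s['wrist_torque'])
```

```text
39.775 [572.1 289.9 213.2] [180.    0.2 174.5] w 22.9 F [ 1.1 -1.7  5.5] g 61.7 j [21. 30. 15. 75. -0. 27.]
[-0.27567145 -0.223084    0.93767541]
```

>>> {"fn": "play_rows", "kwargs": {
  "increments": "0 0 0 1; 0 0 0 2; 0 0 0 2; 0 0 0 2"
}}

```text
time: 40.28
tcp_pos: [572.8, 289.8, 213.3]
ee_rot: [180.0, 0.2, 172.5]
wrist_force: [4.6, -1.5, 4.1]
grip_width: 23.0
gripper_force: 70.7
```

Run:
```python
from lid import *
s=st(); print(s['wrist_torque'])
w=shot('wrist','w11'); [print(b) for b in blobs(w,(0,150,60),(6,255,255),199,amin=60)]
```

```text
40.275 [572.8 289.8 213.3] [180.    0.2 172.5] w 23.0 F [ 4.6 -1.5  4.1] g 70.7 j [21. 30. 15. 75. -0. 29.]
[-0.33100959 -0.87044154  1.55599725]
(np.int32(2221), array([267.4,  48.7]), [255, 0, 25, 100], array([474.8, 297.8]))
```

View pics/w11.png

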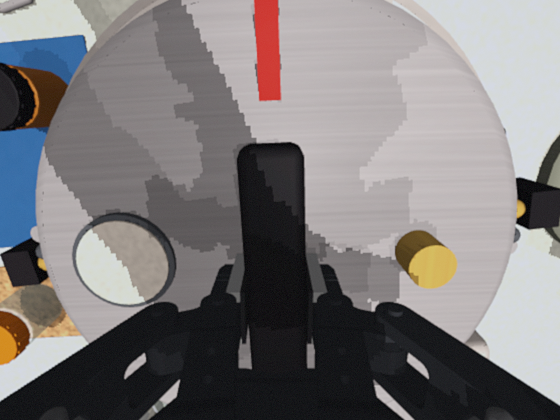

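The lid stopped against the pins with its mark along the steriliser's x, and the bar is now turning slightly in the grip. I relax, release, rise and check.

>>> {"fn": "play_rows", "kwargs": {
  "increments": "0 0 0 -1; 0 0 0 -1.5; 0 0 0 -1.5"
}}

```text
time: 40.7
tcp_pos: [572.7, 289.9, 213.2]
ee_rot: [179.9, 0.2, 173.8]
wrist_force: [4.1, -1.3, 5.0]
grip_width: 22.9
gripper_force: 62.1
```

>>> {"fn": "play_rows", "kwargs": {
  "increments": "0 0 0 0; 0 0 0 0; 0 0 0 0; 0 0 0 0; 0 0 0 0; 0 0 0 0; 0 0 0 0; 0 0 0 0",
  "fingers": -1
}}

```text
time: 41.7
tcp_pos: [571.0, 289.8, 212.4]
ee_rot: [180.0, 0.0, 174.0]
wrist_force: [-0.0, -0.5, 0.4]
grip_width: 85.3
gripper_force: 0.0
```

>>> {"fn": "play_rows", "kwargs": {
  "increments": "0 0 -0.02 0; 0 0 -0.05 0; 0 0 -0.09 0; 0 0 -0.12 0; 0 0 -0.15 0; 0 0 -0.17 0; 0 0 -0.17 0; 0 0 -0.17 0"
}}

```text
time: 42.7
tcp_pos: [571.1, 289.9, 381.4]
ee_rot: [-180.0, -0.0, 174.0]
wrist_force: [-0.1, -0.7, 0.3]
grip_width: 85.4
gripper_force: 0.0
```

Run:
```python
from lid import *
s=st()
w=shot('wrist','w12'); [print(b) for b in blobs(w,(0,150,60),(6,255,255),199,amin=60)]
[print('j',b) for b in blobs(w,(0,150,60),(6,255,255),145,amin=60)]
print('lev',[b[3] for b in blobs(w,(0,150,60),(6,255,255),124,amin=60)])
for z in (199,190): print(lid(w,z,(571.6,288.3)))
```

```text
42.7 [571.1 289.9 381.4] [-180.   -0.  174.] w 85.4 F [-0.1 -0.7  0.3] g 0.0 j [ 21.  34.  48. 104.   0.  27.]
(np.int32(179), array([271.4,  36.9]), [267, 27, 10, 22], array([436.7, 298.6]))
(np.int32(492), array([274.6,  80.2]), [270, 56, 10, 50], array([472.6, 297.6]))
(np.int32(270), array([277.5, 274.7]), [274, 258, 9, 34], array([670. , 279.7]))
j (np.int32(179), array([271.4,  36.9]), [267, 27, 10, 22], array([426.5, 298.9]))
j (np.int32(492), array([274.6,  80.2]), [270, 56, 10, 50], array([468.4, 297.7]))
j (np.int32(270), array([277.5, 274.7]), [274, 258, 9, 34], array([698.5, 276.9]))
lev [array([422.6, 299.1]), array([466.8, 297.8]), array([709.6, 275.8])]
(array([566.06707027, 288.40861508, 131.4975888 ]), 42, np.float64(5.156725261289268))
(array([565.6114262 , 288.70690836, 134.73014458]), 39, np.float64(3.711121859878095))
```

View pics/w12.png

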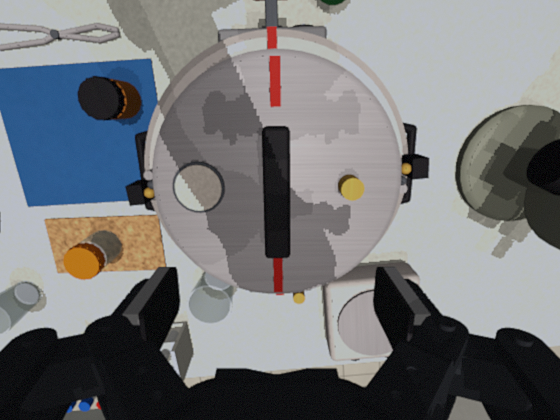

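The lid sits concentric, with its red marks (275,80) and (277,275) in line with the jacket mark at (271,37), within about 1°. Next is the lever.

>>> {"fn": "play_rows", "kwargs": {
  "increments": "0.05 -0.002 0 0; 0.1 -0.0035 0 0; 0.15 -0.0055 0 0; 0.19 -0.007 0.02 0; 0.198 -0.007 0.07 0; 0.198 -0.007 0.12 0; 0.198 -0.007 0.17 0; 0.198 -0.007 0.19 0",
  "fingers": 1
}}

```text
time: 43.75
tcp_pos: [370.0, 301.7, 188.0]
ee_rot: [-179.8, -0.3, 174.0]
wrist_force: [-0.6, -0.3, 0.1]
grip_width: -0.0
gripper_force: 0.0
```

>>> {"fn": "play_rows", "kwargs": {
  "increments": "0 0 0.02 0; 0 0 0.03 0; 0 0 0.04 0; 0 0 0.045 0; 0 0 0.048 0; 0 0 0.048 0"
}}

```text
time: 44.5
tcp_pos: [373.5, 303.8, 144.6]
ee_rot: [180.0, 0.0, 174.0]
wrist_force: [-1.1, -0.6, 0.0]
grip_width: 0.1
gripper_force: 0.0
```

Run:
```python
from h import *
st();rows([373,303.5,124])
```

```text
44.5 [373.5 303.8 144.6] [180.   0. 174.] w 0.1 F [-1.1 -0.6  0. ] g 0.0 j [ 32.  14. -20.  57.   0.  38.]
shift m [ 0.0005 -0.0004  0.0206] rot [1.7998e+02 2.0000e-02 1.7396e+02]
```

>>> {"fn": "play_rows", "kwargs": {
  "increments": "0 0 0.01 0; 0 0 0.02 0; 0 0 0.026 0; 0 0 0.032 0; 0 0 0.037 0; 0 0 0.041 0; 0 0 0.044 0; 0 0 0.046 0"
}}

```text
time: 45.5
tcp_pos: [373.8, 303.8, 98.5]
ee_rot: [180.0, 0.0, 173.9]
wrist_force: [0.6, -1.1, 3.7]
grip_width: 0.1
gripper_force: 1.5
```

>>> {"fn": "play_rows", "kwargs": {
  "increments": "0 0 0.001 0; 0 0 0.002 0; 0 0 0.003 0; 0 0 0.004 0; 0 0 0.004 0"
}}

```text
time: 46.12
tcp_pos: [373.4, 304.0, 94.5]
ee_rot: [180.0, 0.0, 174.0]
wrist_force: [-0.2, 1.2, 3.8]
grip_width: 0.0
gripper_force: 1.5
```

>>> {"fn": "play_rows", "kwargs": {
  "increments": "0 0 0.001 0; 0 0 0.002 0; 0 0 0.003 0; 0 0 0.003 0"
}}

```text
time: 46.62
tcp_pos: [373.7, 304.2, 93.8]
ee_rot: [179.9, 0.1, 174.0]
wrist_force: [-5.6, -2.6, 24.0]
grip_width: -0.0
gripper_force: 11.2
```

>>> {"fn": "play_rows", "kwargs": {
  "increments": "0 0 0.001 0; 0 0 0.002 0; 0 0 0.002 0"
}}

```text
time: 47.0
tcp_pos: [373.8, 304.3, 93.5]
ee_rot: [179.9, 0.1, 174.0]
wrist_force: [-10.1, -5.7, 37.2]
grip_width: -0.1
gripper_force: 18.3
```

Run:
```python
from h import *
st(); d=shot('wrist','w13'); e=shot('scene','s13'); cv2.imwrite('pics/c13.png',np.hstack([d['image'][0:420,100:460],cv2.resize(e['image'][150:210,320:400],(560,420),interpolation=cv2.INTER_CUBIC)])[:, :800])
```

```text
47.0 [373.8 304.3  93.5] [1.799e+02 1.000e-01 1.740e+02] w -0.1 F [-10.1  -5.7  37.2] g 18.3 j [ 32.  16. -25.  49.   0.  38.]
```

View pics/c13.png

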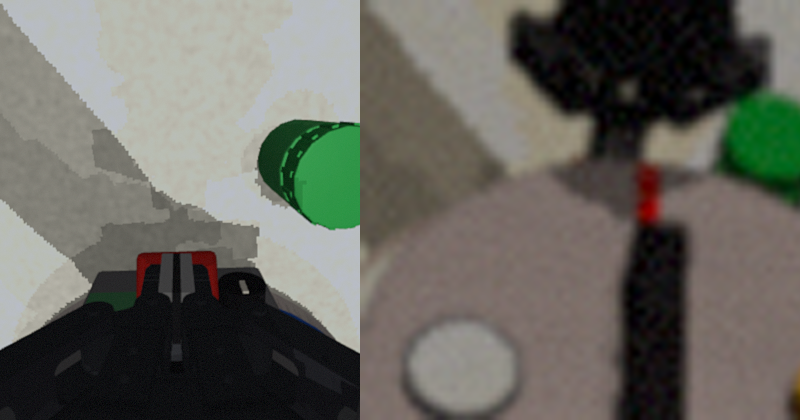

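The fingertips sit on the red pad (177,275) and have hit the hard lower stop. I back off and retreat.

>>> {"fn": "play_rows", "kwargs": {
  "increments": "0 0 -0.005 0; 0 0 -0.01 0; 0 0 -0.03 0; 0 0 -0.07 0; 0 0 -0.12 0; 0.02 0 -0.15 0; 0.05 0 -0.17 0; 0.05 0 -0.17 0"
}}

```text
time: 48.1
tcp_pos: [323.0, 309.2, 260.3]
ee_rot: [180.0, 0.1, 174.0]
wrist_force: [1.1, -0.2, 0.4]
grip_width: 0.2
gripper_force: 0.0
```

>>> {"fn": "play_rows", "kwargs": {
  "increments": "-0.03 -0.05 -0.02 0; -0.03 -0.1 -0.05 0; -0.03 -0.15 -0.05 0; -0.03 -0.2 -0.05 0; -0.03 -0.25 -0.05 0; -0.03 -0.3 -0.05 0; -0.03 -0.3 -0.05 0"
}}

```text
time: 48.98
tcp_pos: [321.6, 4.3, 308.2]
ee_rot: [-179.9, -0.1, 173.5]
wrist_force: [-1.0, 0.3, 0.5]
grip_width: 0.1
gripper_force: 0.0
```

Run:
```python
from lid import *
st(); d=shot('top','t14')
for z in(199,145,124,100): print(z,[(b[0],b[3]) for b in blobs(d,(0,150,80),(6,255,255),z,(110,120,280,300))])
print('orange',blobs(d,(8,170,110),(18,255,255),81,(260,130,350,210)))
a=cv2.resize(d['image'][130:300,115:355],None,fx=3.3,fy=3.3,interpolation=cv2.INTER_CUBIC); cv2.imwrite('pics/c14.png',a)
```

```text
48.975 [321.6   4.3 308.2] [-1.799e+02 -1.000e-01  1.735e+02] w 0.1 F [-1.   0.3  0.5] g 0.0 j [-11.  -9. -19.  80.  -0.  -4.]
199 [(np.int32(17), array([704.1, 268. ])), (np.int32(50), array([668.2, 280.4])), (np.int32(56), array([473.7, 297.1])), (np.int32(31), array([428.1, 288.6])), (np.int32(115), array([376.5, 284.3]))]
145 [(np.int32(17), array([718.3, 277.5])), (np.int32(50), array([680.9, 290.5])), (np.int32(56), array([478. , 307.9])), (np.int32(31), array([430.5, 299. ])), (np.int32(115), array([376.7, 294.6]))]
124 [(np.int32(17), array([723.9, 281.2])), (np.int32(50), array([685.8, 294.4])), (np.int32(56), array([479.6, 312. ])), (np.int32(31), array([431.4, 303. ])), (np.int32(115), array([376.7, 298.6]))]
100 [(np.int32(17), array([730.2, 285.5])), (np.int32(50), array([691.5, 298.9])), (np.int32(56), array([481.5, 316.8])), (np.int32(31), array([432.4, 307.7])), (np.int32(115), array([376.8, 303.1]))]
orange [(np.int32(251), array([310.8, 172.3]), [302, 164, 19, 18], array([685.5, -11.7]))]
```

View pics/c14.png

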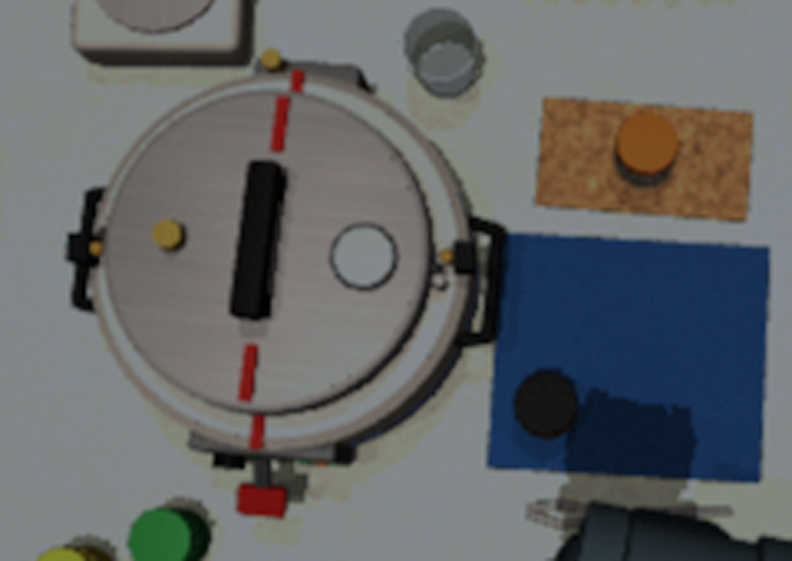

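The lid is locked, with its marks in line with the jacket marks. The lever pad stays about 24 mm down, the orange jar is on the cork board, and the amber jar has not moved. Handing in.

```bash
python3 -c "
from rig import robot
print(robot.hand_in())"
```

```text
the job is handed in; nothing more can be done
None
```

I handed in the job at about 49 s of the 210 s; no verdict came back. By the last camera check the orange jar is on the cork board, the lid is seated and locked within about 1° of the red marks, and the start lever is held down; the three blue jars were confirmed in the chamber before the lid went on.

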